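Refill the stationery box, close it, and take off only its outer lid

TASK

Put the loose highlighter and the loose eraser into the stationery box, each in the compartment that already holds its own kind. Then pick up the two nested lids together by the wooden post, lower them onto the box so that the inner lid is fully seated, and then lift only the outer lid by its collar, straight up until it is a good 10 cm above where it lay and clear of the post, leaving the inner lid lying seated on the box so that I can label it. Finish while still holding the outer lid there, level and still above the box, and leave the cup, the tape roll and the envelope box alone.

Things in the scene. Friction and masses are not known exactly. Their poses are not given: they have to be found in the camera images.
- box: Open dark box fixed to the counter, 220 (its x) x 135 (y) x 60 high, walls and floor 4 thick. Origin: centre of underside, z up. A 4 thick oak divider at x = 0 (top 38 above the counter) makes two compartments, at +x and -x, each 104 (x) x 127 (y). One holds an eraser, the other a highlighter, lying along y by the outer end wall (about 91 from the middle); which is which varies.
- box_mouth (a point): Centre of the box's open mouth, level with the rim, 60 above the counter; the mouth is 212 (x) x 127 (y). The inner lid's lip goes into it with 4 play on each side.
- inner_lid: Oak inner lid, about 220 g: plate 220 (x) x 135 (y) x 8, with a lip 8 deep below it (204 x 119 outside) and a post 22 x 22, 63 tall, upright at its centre. Origin: centre, at the lip's bottom edge, z up. At the start the lip stands on the counter. Seated on the box (plate on the rim, lip in the mouth) the origin is 52 above the counter over the box's centre. Fits either way round.
- post (a point): Point on the axis of the inner lid's square post (22 x 22, faces along x and y), 62 above the lip's bottom edge and 17 below the post's top; axes as the inner lid. The post sticks out 34 above the nested outer lid's collar; lifting by the post carries both lids. Seated on the box this point is 114 above the counter.
- outer_lid: Blue outer lid, about 180 g: plate 236 (x) x 151 (y) x 3 with a 7 deep skirt round its edge and a square collar at its centre. Origin: centre of the plate's underside, z up. It lies loose on the inner lid's plate, its skirt round that plate (5 play), both lids' long sides together; it must rise at least 70 to clear the post.
- collar (a point): Centre (half-way up) of the outer lid's upright square collar, 46 x 46 outside, 26 tall, faces along the lid's x and y, with a 30 x 30 hole for the inner lid's post (4 play each side). Axes as the outer lid. 13 above the plate's top; when nested, 30 below post (so 32 above the counter at the start, 84 when on the box).
- highlighter_a_mid (a point): Centre of the loose highlighter, a flat pen with black cap, 100 (its x) x 20 (y) x 16 tall, lying on the counter; z up.
- eraser_a_mid (a point): Centre of the loose eraser, a grey block in a card sleeve, 55 (its x) x 20 (y) x 14 tall, lying on the counter; z up.
- highlighter_in_mid (a point): Centre of the highlighter that already lies in the box, same size as the loose one.
- eraser_in_mid (a point): Centre of the eraser that already lies in the box, same size as the loose one.
- pen_cup: White empty cup, 72 across, 90 tall, to be left alone. Origin: centre of its underside.
- envelope_box: Dark red box of envelopes, 90 x 140 x 55 tall, to be left alone. Origin: centre of its underside.
- tape_roll: Roll of clear tape lying flat, 76 across, 24 tall, to be left alone. Origin: centre of its underside.
Not all that is in view belongs to the job. What is shaped like the part that bears eraser_in_mid but purple is not meant.

How it is judged:
By the outcome, as a careful person would: the job done as asked, in the order asked, and still so for the second after the job is handed in, while the arm keeps its last pose, push and grip.
It also fails if it takes over 70 s, if anything falls off the work surface, if the arm or the gripper's body presses on something with over 40 N, if the wrist force passes 120 N, or if a joint passes its speed limit or range.

ROBOT

A 6-joint arm with a two-finger parallel gripper is mounted at the origin on the work surface. World frame = base frame: x ahead of the robot, y to its left, z up, the work surface at z = 0. Lengths are in m, angles in rad, forces in N, time in s.
With the tool pointing down it reaches from about 0.35 to 1 m from the base axis. Payload 7.1 kg.
Tool frame: the origin (TCP) lies at the very end of the fingers, on their centre line; the grasp point (between the pads) lies 19 mm behind it (env.tcp_to_grasp is the z of the grasp point in the tool frame, in m); z points along the fingers, y is the line along which they close (so a half turn about z gives the same grasp; the last joint's range is limited). The gripper opens to 85 mm and grips with 20 to 120 N. Pads are 22 mm wide; open, the fingers measure 114 mm over their backs; the gripper's body (76 mm by 85 mm) begins 54 mm behind the grasp point. The pads swing forward as they close: fully open they stand 13 mm farther back than shut.
Start: joints at [1.288, 0.423, 1.63, -0, 1.089, -0.019], TCP at [0.163, 0.603, 0.231] pointing down, gripper open.
Joint ranges: [-3, 3], [-0.9, 2.11], [0.09, 2.58], [-1.31, 4.45], [0.11, 2.69], [-2.54, 2.54]. Speed limits (rad/s): [2.39, 2.39, 3.01, 3.14, 3.14, 3.14].

INTERFACE

Orientations are given as a rotation vector (axis times angle).
In Python, from station import env, grab_frame gives the robot as it stands.
- The arm moves only by the shell command python3 -m pendant 'ROWS' [FORCE]. ROWS is JSON, a list of rows, each a list of 7 numbers: the turn, a rotation vector about the tool's x, y, z in degrees, then the shift along the tool's x, y, z in cm, then the opening in per cent of the stroke, from 0 (shut) to 100 (fully open). In form: [[rx, ry, rz, x, y, z, fingers], ...]. A call has 1 to 8 rows; each row is the pose to reach, as a shift and turn from the pose commanded when the call began, along the tool's axes at that moment; what a row does not reach only later rows make up. A row lasts 1/8 s, in which the tool goes at most 62.5 mm and 10.7 degrees, less where a joint would pass 70% of its speed; a pose out of reach is approached as far as the arm can. A call with a gripper value outside its range is refused whole. The fingers move at their own pace and stop on an object; FORCE is the grip in N (left out, the last holds). Time passes only in rows, so rows that repeat a pose let the fingers close. It gives the time, the measured TCP pose, the force, the opening and the grip force at its end, in the units of the state.
- env.sense(): the state, without advancing time (a new reading comes with each control period).
- grab_frame(name): name is "scene" or "side" or "wrist"; returns a dict with "frame" (420x560x3 uint8, red, green, blue), "fx", "fy", "cx", "cy" (pixels), "dist" ([k1, k2, p1, p2, k3] as OpenCV has them; the pictures are not rectified), "pose" (4x4, takes a point from camera to world coordinates); the wrist camera has in their place "hand_eye" (4x4, takes a point from camera to tool coordinates, whose origin is the TCP and whose axes are the flange's). Camera axes: x right, y up, looking along -z (the intrinsics and any distortion apply to the point x, -y, -z); pixel columns grow to the right and rows downward; lengths in m; the calibration is good to about 2 mm. A picture is of the moment at which its call begins: read the wrist's pose just before it. There is no depth.
- env.finish_job(): hands the job in; it is judged then, once.
The state is a dict: "time": time; "joints": joint angles; "dq": joint speeds; "tau": joint torques, N m; "tcp_pos": TCP position; "tool_rot": TCP orientation; "wrist_force": force on the tool from outside, world axes, zero at the start; "wrist_torque": the same for the moment, N m; "finger_gap": finger opening in m; "finger_force": force on a finger pad.
Only numpy, scipy, OpenCV 4.12 (cv2) and the standard library are available. Lean on these libraries where they do the work, as an engineer would, in place of code of your own. Each camera call takes 0.05 s, during which the arm holds its last target. There are 200 camera calls.

## Working session

There is one attempt and no reset: what is moved stays moved. The work goes in short steps, Python scripts to look and compute and a shell command to move; the robot and the scene stay as the last step left them, time stands still between calls to the robot, and variables do not carry over. Pictures are saved under pics/ and viewed, at most 10 in all, crops included, and the job is handed in when it is done.

```bash
ls; mkdir -p pics; python3 - <<'E'
from station import env, grab_frame
import cv2, numpy as np
for n in ["scene","side"]:
    f=grab_frame(n); print(n,f["fx"],f["fy"],f["cx"],f["cy"],f["dist"],np.round(f["pose"],3).tolist())
    cv2.imwrite(f"pics/{n}0.png",cv2.resize(f["frame"][:,:,::-1],(800,600),interpolation=cv2.INTER_CUBIC))
    np.save(f"{n}_pose.npy",f["pose"])
f=grab_frame("wrist"); print(np.round(f["hand_eye"],4).tolist(),f["fx"],f["cx"],f["cy"],f["dist"])
print(env.sense(), env.tcp_to_grasp)
E
```

```text
pics
scene 408.3146435056912 408.3146435056912 282.95714328335623 210.09233713349624 [-0.06337829  0.          0.          0.          0.        ] [[-0.065, -0.686, 0.725, 1.12], [0.998, -0.037, 0.054, 0.031], [-0.011, 0.727, 0.687, 0.606], [0.0, 0.0, 0.0, 1.0]]
side 496.1936384746583 496.1936384746583 276.8550246243097 210.38523298748953 [-0.17553095  0.          0.          0.          0.        ] [[-0.968, 0.169, -0.184, 0.386], [-0.249, -0.707, 0.663, 0.655], [-0.018, 0.687, 0.726, 0.789], [0.0, 0.0, 0.0, 1.0]]
[[-0.0005, 0.9465, 0.3226, 0.0835], [1.0, 0.0005, 0.0, -0.001], [-0.0001, 0.3226, -0.9465, -0.1416], [0.0, 0.0, 0.0, 1.0]] 371.9920529982186 282.3488872357736 204.44886259397498 [-0.03065417  0.          0.          0.          0.        ]
{'time': 0.15, 'joints': array([ 1.28804052e+00,  4.23683952e-01,  1.63051934e+00, -1.78588758e-05,
        1.08859934e+00, -1.90304269e-02]), 'dq': array([-0.00255003, -0.00273984, -0.00129817,  0.001158  ,  0.00068126,
       -0.0006897 ]), 'tau': array([-2.20331340e-04, -5.57768333e+01, -2.82015681e+01,  3.76413959e-05,
        4.80331990e-03, -7.47814568e-06]), 'tcp_pos': array([0.16280195, 0.60297671, 0.23071069]), 'tool_rot': array([-4.13024549e-01, -3.11415591e+00,  1.88266551e-03]), 'wrist_force': array([ 0.06588086, -0.45162306,  0.43411726]), 'wrist_torque': array([ 0.02506204, -0.05978721,  0.00194423]), 'finger_force': 0.0, 'finger_gap': 0.08549764212366946} -0.0187
```

View pics/scene0.png

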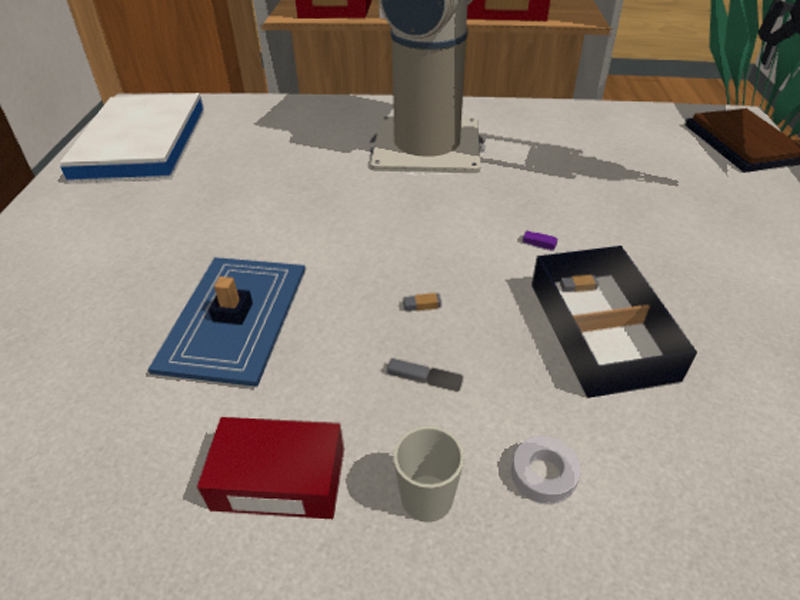

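View pics/side0.png

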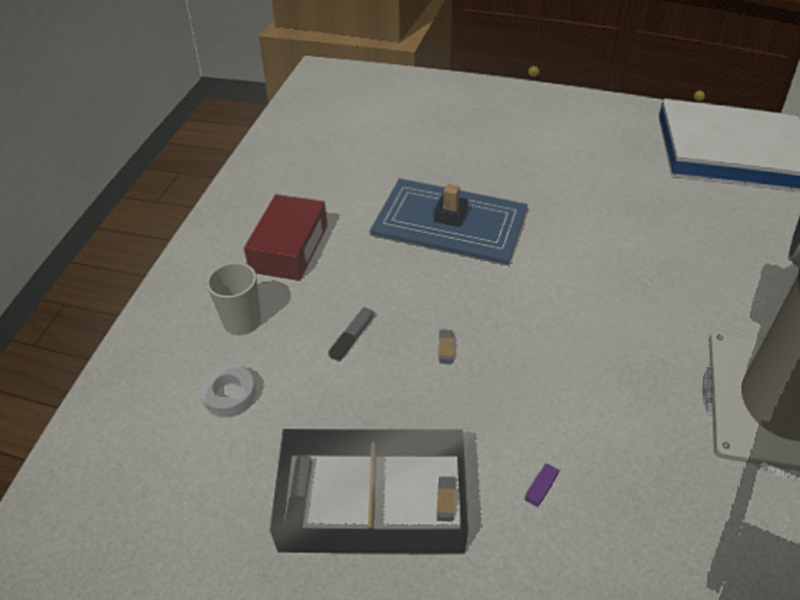

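Box at right: eraser in the compartment near the robot, highlighter in the far one (side view, ~(300,480)). Lids are at left in the scene view, loose items in the middle. Next I'll zoom in on the box and lids.

```bash
cat > h.py <<'E'
from station import env, grab_frame
import cv2, numpy as np
from scipy.spatial.transform import Rotation as R
def cam(name):
    s=env.sense(); f=grab_frame(name)
    if name=="wrist":
        T=np.eye(4); T[:3,:3]=R.from_rotvec(s["tool_rot"]).as_matrix(); T[:3,3]=s["tcp_pos"]
        f["pose"]=T@f["hand_eye"]
    return f
def w(f,uv,z):
    "pixels (original 560x420 units) -> world points on plane z"
    K=np.array([[f["fx"],0,f["cx"]],[0,f["fy"],f["cy"]],[0,0,1]])
    p=cv2.undistortPoints(np.array(uv,float).reshape(-1,1,2),K,np.array(f["dist"])).reshape(-1,2)
    d=np.c_[p[:,0],-p[:,1],-np.ones(len(p))]@f["pose"][:3,:3].T; o=f["pose"][:3,3]
    return o+d*((z-o[2])/d[:,2])[:,None]
def rows(target,yaw=None):
    "needed move in tool axes: target TCP xyz (m), yaw of tool y axis (deg, mod 180), pointing down"
    s=env.sense(); A=R.from_rotvec(s["tool_rot"]); y=A.as_matrix()[:,1]
    sh=A.inv().apply(np.array(target)-s["tcp_pos"])*100
    out=[sh.round(2).tolist()]
    if yaw is not None:
        cur=np.degrees(np.arctan2(y[1],y[0])); d=(yaw-cur+90)%180-90
        out.append(("rz",round(-d,1)))
    tz=A.as_matrix()[:,2]
    print("shift cm",*out,"tool z",tz.round(3),"yaw",round(np.degrees(np.arctan2(y[1],y[0])),1),"tcp",s["tcp_pos"].round(4),"j6",s["joints"][5].round(2),"t",s["time"])
E
python3 - <<'E'
from h import *
S=cam("scene");D=cam("side")
k=0.7
P={"hl ends":(0.016,[(392,361),(462,377)],[(369,310),(336,356)]),
"er":(0.014,[(422,301)],[(446,344)]),
"posttop":(0.079,[(225,280)],[(452,187)]),
"lid":(0.019,[(215,258),(305,264),(257,382),(150,372)],[(400,179),(526,205),(511,263),(372,233)]),
"purple":(0.014,[(540,239)],[(542,483)]),
"boxrim":(0.06,[(537,257),(622,247),(693,348),(588,393)],[(283,430),(464,430),(466,551),(275,551)]),
"tape":(.024,[(546,465)],[(230,388)]),"cup":(.09,[(428,455)],[(234,282)]),
"env":(.055,[(222,420),(342,424),(336,485),(203,480)],[(276,196),(325,203),(298,256),(247,250)])}
for n,(z,a,b) in P.items():
    print(n,w(S,np.array(a)*k,z)[:,:2].round(3).tolist(),w(D,np.array(b)*k,z)[:,:2].round(3).tolist())
def crop(f,x,y): return cv2.resize(f["frame"][y:y+100,x:x+133,::-1],(400,300),interpolation=cv2.INTER_CUBIC)
m=np.vstack([np.hstack([crop(S,360,170),crop(D,195,292)]),np.hstack([crop(S,95,172),crop(D,250,110)])])
m=cv2.convertScaleAbs(m,alpha=1.5,beta=15); cv2.imwrite("pics/m1.png",m)
E
```

```text
hl ends [[0.615, -0.025], [0.637, 0.068]] [[0.615, -0.022], [0.636, 0.073]]
er [[0.495, 0.01]] [[0.491, 0.014]]
posttop [[0.536, -0.261]] [[0.54, -0.261]]
lid [[0.418, -0.326], [0.426, -0.177], [0.663, -0.195], [0.656, -0.342]] [[0.648, -0.34], [0.419, -0.319], [0.424, -0.169], [0.657, -0.187]]
purple [[0.335, 0.2]] [[0.331, 0.204]]
boxrim [[0.44, 0.178], [0.409, 0.31], [0.612, 0.358], [0.69, 0.212]] [[0.65, 0.233], [0.436, 0.18], [0.404, 0.333], [0.605, 0.384]]
tape [[0.766, 0.161]] [[0.757, 0.167]]
cup [[0.801, 0.028]] [[0.794, 0.035]]
env [[0.748, -0.208], [0.745, -0.07], [0.821, -0.066], [0.825, -0.207]] [[0.828, -0.202], [0.741, -0.203], [0.74, -0.071], [0.823, -0.066]]
```

View pics/m1.png

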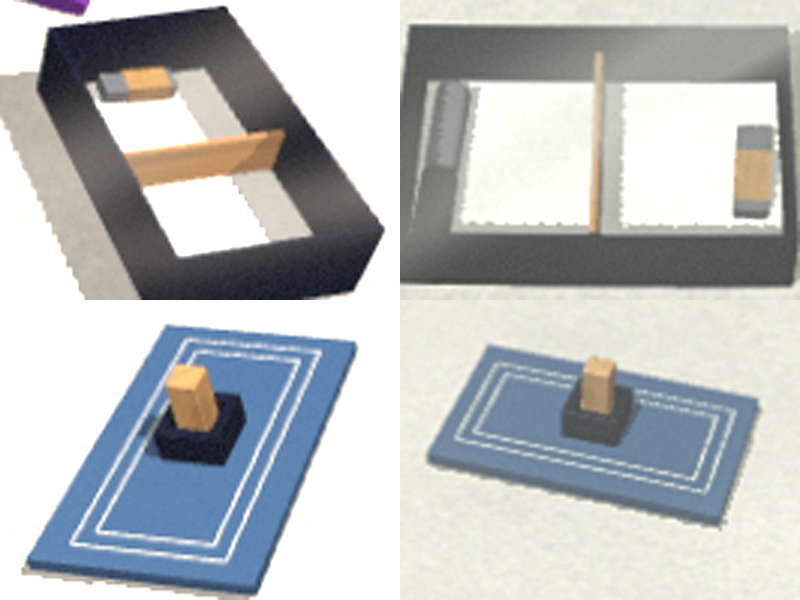

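```bash
python3 - <<'E'
from h import *
S=cam("scene");D=cam("side")
print(w(S,np.array([(404,297),(438,294)])*.7,.014).round(3),w(D,np.array([(445,331),(447,361)])*.7,.010).round(3))
rows((.493,.012,.10),3)
E
```

```text
[[ 0.488 -0.017  0.014]
 [ 0.479  0.033  0.014]] [[ 0.498 -0.013  0.01 ]
 [ 0.484  0.04   0.01 ]]
shift cm [-47.29, -48.47, 13.13] ('rz', np.float64(71.9)) tool z [-0. -0. -1.] yaw 74.9 tcp [0.1629 0.6033 0.2311] j6 -0.02 t 0.35
```

```bash
python3 -m pendant '[[0,0,63,-47.3,-48.5,5,100],[0,0,63,-47.3,-48.5,5,100],[0,0,63,-47.3,-48.5,5,100],[0,0,63,-47.3,-48.5,5,100],[0,0,63,-47.3,-48.5,5,100],[0,0,63,-47.3,-48.5,5,100],[0,0,63,-47.3,-48.5,5,100],[0,0,63,-47.3,-48.5,5,100]]'; python3 -c "
from h import *
rows((.489,.012,.10),12)"
```

```text
time: 1.35
tcp_pos: [0.4069, 0.1662, 0.1948]
tool_rot: [1.979, 2.439, 0.002]
wrist_force: [0.8, 1.4, 0.0]
finger_gap: 0.0854
finger_force: 0.0
shift cm [-16.79, 4.84, 9.48] ('rz', np.float64(-0.1)) tool z [ 0.001  0.    -1.   ] yaw 11.9 tcp [0.4069 0.1662 0.1948] j6 0.15 t 1.35
```

```bash
python3 -m pendant '[[0,0,0,-16.8,4.8,5,100],[0,0,0,-16.8,4.8,5,100],[0,0,0,-16.8,4.8,5,100],[0,0,0,-16.8,4.8,5,100],[0,0,0,-16.8,4.8,5,100],[0,0,0,-16.8,4.8,5,100]]'; python3 -c "
from h import *
f=cam('wrist'); np.save('wp.npy',f['pose']); cv2.imwrite('pics/w1.png',cv2.resize(f['frame'][:,:,::-1],(560,420)))
rows((.489,.012,.003),12)"
```

```text
time: 2.1
tcp_pos: [0.4871, 0.0145, 0.1449]
tool_rot: [1.978, 2.441, 0.0]
wrist_force: [0.1, 0.1, 0.0]
finger_gap: 0.0855
finger_force: 0.0
shift cm [-0.29, 0.11, 14.2] ('rz', np.float64(-0.0)) tool z [ 0.  0. -1.] yaw 12.0 tcp [0.4872 0.0146 0.145 ] j6 -0.2 t 2.15
```

View pics/w1.png

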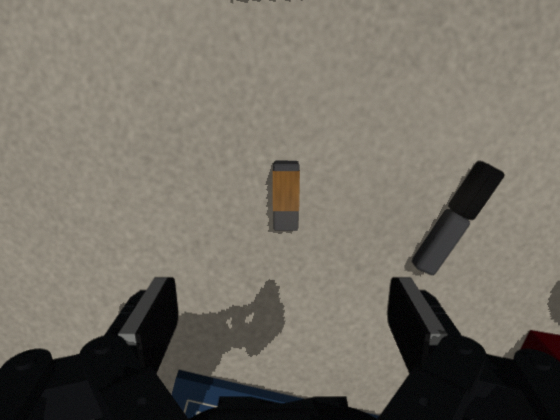

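The eraser is centred at (286,196), aligned with the grip. The highlighter runs from (489,168) to (425,268).

```bash
python3 -c "
from h import *
f=cam('wrist'); p=w(f,[(286,196),(286,161),(286,231),(487,169),(426,268)],.014); print(p.round(4).tolist())
d=p[3]-p[4]; print('hl mid',(p[3]+p[4])/2,np.degrees(np.arctan2(d[1],d[0])))
rows((*p[0,:2],.003),12)"
```

```text
[[0.4899, 0.0115, 0.014], [0.4842, 0.0382, 0.014], [0.4961, -0.017, 0.014], [0.6343, 0.064, 0.014], [0.6163, -0.0255, 0.014]]
hl mid [0.62532408 0.01927228 0.014     ] 78.65346098456638
shift cm [-0.35, 0.18, 14.2] ('rz', np.float64(-0.0)) tool z [ 0.001  0.    -1.   ] yaw 12.0 tcp [0.4873 0.0146 0.145 ] j6 -0.2 t 2.2
```

```bash
python3 -m pendant '[[0,0,0,-0.35,0.2,6,60],[0,0,0,-0.35,0.2,12,60],[0,0,0,-0.35,0.2,14.2,60],[0,0,0,-0.35,0.2,14.2,60],[0,0,0,-0.35,0.2,14.2,0],[0,0,0,-0.35,0.2,14.2,0],[0,0,0,-0.35,0.2,14.2,0],[0,0,0,-0.35,0.2,14.2,0]]' 40; python3 -m pendant '[[0,0,0,0,0,0,0],[0,0,0,0,0,0,0],[0,0,0,0,0,-5,0],[0,0,0,0,0,-11,0],[0,0,0,0,0,-14,0],[0,0,0,0,0,-14,0]]'; python3 -c "
from h import *
c=np.array([.528,.271]);t=np.radians(13.5);u=np.array([np.cos(t),np.sin(t)])
print(c-.042*u,c+.042*u)
rows((*(c-.042*u),.12),13.5)"
```

```text
time: 3.2
tcp_pos: [0.4915, 0.0107, 0.0041]
tool_rot: [1.978, 2.438, 0.003]
wrist_force: [-1.0, 2.6, 7.5]
finger_gap: 0.0189
finger_force: 39.9
time: 3.95
tcp_pos: [0.4922, 0.0104, 0.1458]
tool_rot: [1.976, 2.435, 0.007]
wrist_force: [0.2, -0.3, -1.1]
finger_gap: 0.0185
finger_force: 39.3
[0.48716046 0.26119529] [0.56883954 0.28080471]
shift cm [24.65, 4.65, 2.57] ('rz', np.float64(-1.6)) tool z [ 0.007 -0.    -1.   ] yaw 11.9 tcp [0.4922 0.0104 0.1458] j6 -0.21 t 3.95
```

```bash
python3 -m pendant '[[0,0,-1.6,24.7,4.6,-5,0],[0,0,-1.6,24.7,4.6,-5,0],[0,0,-1.6,24.7,4.6,-5,0],[0,0,-1.6,24.7,4.6,-5,0],[0,0,-1.6,24.7,4.6,-5,0],[0,0,-1.6,24.7,4.6,-5,0],[0,0,-1.6,24.7,4.6,-5,0]]'; python3 -c "
from h import *
f=cam('wrist'); np.savez('w2.npz',**f); cv2.imwrite('pics/w2.png',cv2.convertScaleAbs(cv2.resize(f['frame'][:,:,::-1],(800,600),interpolation=cv2.INTER_CUBIC),alpha=1.5,beta=20))
rows((.487,.261,.008),13.5)"
```

```text
time: 4.82
tcp_pos: [0.4838, 0.2601, 0.1915]
tool_rot: [-1.946, -2.465, 0.003]
wrist_force: [-0.8, -0.3, -0.4]
finger_gap: 0.0188
finger_force: 39.3
shift cm [0.04, 0.35, 18.37] ('rz', np.float64(-0.1)) tool z [-0.002 -0.001 -1.   ] yaw 13.4 tcp [0.484  0.26   0.1918] j6 0.24 t 4.875
```

View pics/w2.png

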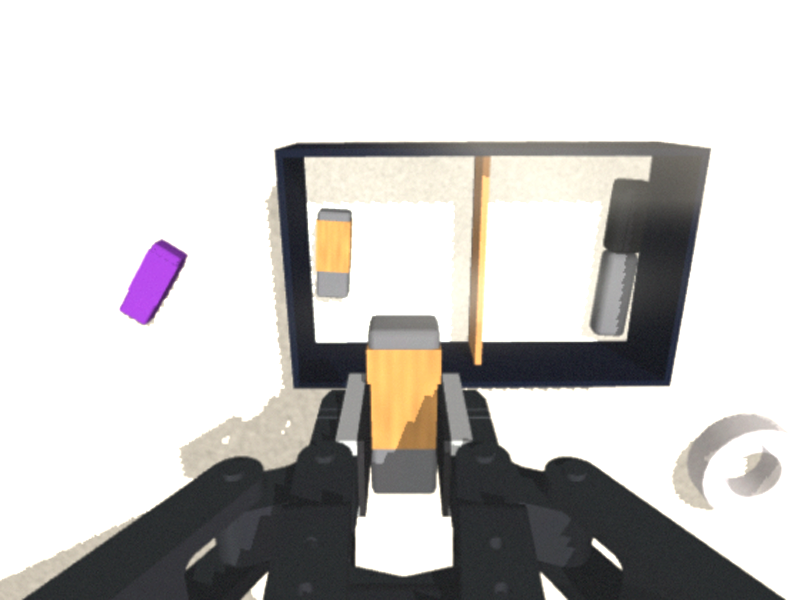

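Box rim outer corners at (277,151), (708,150), (671,385), (294,388). The eraser inside is at (334,253) on the near side, so I'm above the right compartment.

```bash
python3 -c "
from h import *
f=np.load('w2.npz')
p=w(f,np.array([(277,151),(708,150),(671,385),(294,388)])*.7,.06)[:,:2]; print(p.round(4).tolist(), p.mean(0))
print([np.linalg.norm(p[i]-p[i-1]).round(3) for i in range(4)])
for a,b in((0,1),(3,2),(3,0),(2,1)):
  d=p[b]-p[a]; print(np.degrees(np.arctan2(d[1],d[0])))
c=p.mean(0);t=np.radians(13.5);u=np.array([np.cos(t),np.sin(t)])
print(w(f,np.array([(334,253)])*.7,.018))
rows((*(c-.042*u),.009),13.5)
print(c+.042*u)
"
```

```text
[[0.4065, 0.3072], [0.6167, 0.3584], [0.65, 0.2299], [0.4371, 0.1773]] [0.52755626 0.26819951]
[np.float64(0.133), np.float64(0.216), np.float64(0.133), np.float64(0.219)]
13.684310771285883
13.864677859669403
103.25646906284723
104.54966013203746
[[0.44128265 0.25007868 0.018     ]]
shift cm [-0.21, 0.26, 18.27] ('rz', np.float64(-0.1)) tool z [-0.002 -0.001 -1.   ] yaw 13.4 tcp [0.484  0.26   0.1918] j6 0.24 t 4.875
[0.56839579 0.27800421]
```

```bash
python3 -m pendant '[[0,0,0,-0.2,0.2,6,0],[0,0,0,-0.2,0.2,12,0],[0,0,0,-0.2,0.2,16,0],[0,0,0,-0.2,0.2,18.2,0],[0,0,0,-0.2,0.2,18.2,0],[0,0,0,-0.2,0.2,18.2,45],[0,0,0,-0.2,0.2,18.2,45],[0,0,0,-0.2,0.2,18.2,45]]';python3 -m pendant '[[0,0,0,0,0,-3,45],[0,0,0,0,0,-7,45],[0,0,0,0,0,-13,45],[0,0,0,0,0,-13,45]]'; python3 -c "
from h import *
t=78.5
rows((.626,.0205,.005),t-90)"
```

```text
time: 5.88
tcp_pos: [0.4873, 0.2603, 0.0114]
tool_rot: [1.945, 2.466, 0.002]
wrist_force: [-0.3, -0.7, -0.2]
finger_gap: 0.0384
finger_force: 0.0
time: 6.38
tcp_pos: [0.4897, 0.2617, 0.1456]
tool_rot: [1.942, 2.464, 0.014]
wrist_force: [0.2, 1.1, -0.1]
finger_gap: 0.0385
finger_force: 0.0
shift cm [-26.67, 7.48, 14.07] ('rz', np.float64(25.0)) tool z [ 0.009  0.004 -1.   ] yaw 13.5 tcp [0.4897 0.2617 0.1456] j6 0.23 t 6.375
```

```bash
python3 -m pendant '[[0,0,25,-26.7,7.5,3,60],[0,0,25,-26.7,7.5,3,60],[0,0,25,-26.7,7.5,5,60],[0,0,25,-26.7,7.5,5,60],[0,0,25,-26.7,7.5,5,60],[0,0,25,-26.7,7.5,5,60],[0,0,25,-26.7,7.5,5,60]]'; python3 -c "
from h import *
rows((.626,.0205,.005),-11.5)"
```

```text
time: 7.25
tcp_pos: [0.6211, 0.0185, 0.09]
tool_rot: [-2.432, -1.987, 0.001]
wrist_force: [0.8, -0.6, -0.4]
finger_gap: 0.051
finger_force: 0.0
shift cm [0.3, 0.45, 8.5] ('rz', np.float64(-0.0)) tool z [-0.001  0.    -1.   ] yaw -11.5 tcp [0.6211 0.0185 0.09  ] j6 0.21 t 7.25
```

```bash
python3 -m pendant '[[0,0,0,0.3,0.45,3,60],[0,0,0,0.3,0.45,7,60],[0,0,0,0.3,0.45,8.5,60],[0,0,0,0.3,0.45,8.5,60],[0,0,0,0.3,0.45,8.5,0],[0,0,0,0.3,0.45,8.5,0],[0,0,0,0.3,0.45,8.5,0],[0,0,0,0.3,0.45,8.5,0]]' 40; python3 -m pendant '[[0,0,0,0,0,0,0],[0,0,0,0,0,-5,0],[0,0,0,0,0,-11,0],[0,0,0,0,0,-15,0],[0,0,0,0,0,-15,0]]'; python3 -c "
from h import *
c=np.array([.5276,.269]);t=np.radians(13.7);u=np.array([np.cos(t),np.sin(t)])
p=c+.042*u; print(p); rows((*p,.12),13.7)"
```

```text
time: 8.25
tcp_pos: [0.6282, 0.0202, 0.0073]
tool_rot: [2.432, 1.986, 0.004]
wrist_force: [-0.4, 1.0, 6.1]
finger_gap: 0.0189
finger_force: 39.0
time: 8.88
tcp_pos: [0.6296, 0.0199, 0.1601]
tool_rot: [2.429, 1.984, 0.01]
wrist_force: [0.0, -0.5, -0.6]
finger_gap: 0.0183
finger_force: 39.2
[0.56840506 0.2789472 ]
shift cm [24.15, -11.2, 3.96] ('rz', np.float64(-25.2)) tool z [ 0.008  0.    -1.   ] yaw -11.5 tcp [0.6296 0.0199 0.1601] j6 0.21 t 8.875
```

```bash
python3 -m pendant '[[0,0,-25.2,24.2,-11.2,1,0],[0,0,-25.2,24.2,-11.2,1,0],[0,0,-25.2,24.2,-11.2,1,0],[0,0,-25.2,24.2,-11.2,1,0],[0,0,-25.2,24.2,-11.2,1,0],[0,0,-25.2,24.2,-11.2,1,0],[0,0,-25.2,24.2,-11.2,1,0]]'; python3 -c "
from h import *
rows((.5684,.279,.010),13.7)"
```

```text
time: 9.75
tcp_pos: [0.5657, 0.2779, 0.1451]
tool_rot: [-1.942, -2.469, 0.001]
wrist_force: [0.7, -0.3, 0.5]
finger_gap: 0.0186
finger_force: 39.1
shift cm [0.05, 0.3, 13.51] ('rz', np.float64(-0.1)) tool z [-0.001 -0.001 -1.   ] yaw 13.6 tcp [0.5657 0.2779 0.1451] j6 0.2 t 9.75
```

```bash
python3 -m pendant '[[0,0,0,0,0.3,4,0],[0,0,0,0,0.3,8,0],[0,0,0,0,0.3,11,0],[0,0,0,0,0.3,13.4,0],[0,0,0,0,0.3,13.4,0],[0,0,0,0,0.3,13.4,45],[0,0,0,0,0.3,13.4,45],[0,0,0,0,0.3,13.4,45]]';python3 -m pendant '[[0,0,0,0,0,-3,45],[0,0,0,0,0,-7,45],[0,0,0,0,0,-13,45],[0,0,0,0,0,-18,45],[0,0,0,0,0,-18,45]]'; python3 -c "
from h import *
f=cam('wrist'); cv2.imwrite('pics/w3.png',cv2.convertScaleAbs(f['frame'][:,:,::-1],alpha=1.5,beta=20))
rows((.538,-.261,.15),-4.6+90);rows((.538,-.261,.15),-4.6)"
```

```text
time: 10.75
tcp_pos: [0.5688, 0.2801, 0.0121]
tool_rot: [1.941, 2.47, 0.001]
wrist_force: [-0.4, 0.5, -0.3]
finger_gap: 0.0383
finger_force: 0.0
time: 11.38
tcp_pos: [0.5711, 0.2815, 0.1969]
tool_rot: [1.938, 2.467, 0.013]
wrist_force: [-0.6, 0.5, -0.9]
finger_gap: 0.0381
finger_force: 0.0
shift cm [-51.9, -15.91, 4.29] ('rz', np.float64(-71.7)) tool z [ 0.004  0.002 -1.   ] yaw 13.7 tcp [0.5695 0.2808 0.1942] j6 0.2 t 11.425
shift cm [-51.9, -15.91, 4.29] ('rz', np.float64(18.3)) tool z [ 0.004  0.002 -1.   ] yaw 13.7 tcp [0.5695 0.2808 0.1942] j6 0.2 t 11.425
```

View pics/w3.png

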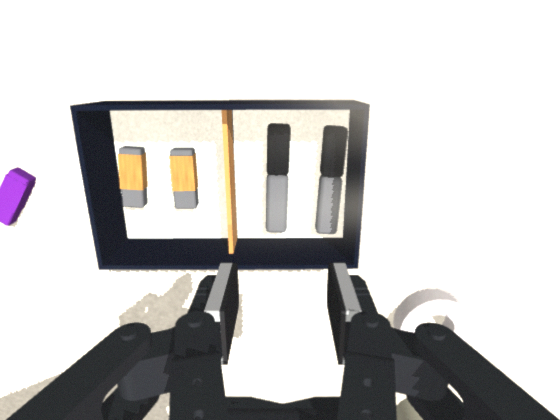

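Both items are in the right compartments, at (185,178) and (277,178). Rim corners: (74,107), (367,105), (358,269), (98,269).

```bash
python3 -c "
from h import *
f=cam('wrist')
p=w(f,[(74,107),(367,105),(358,269),(98,269)],.06)[:,:2]; print(p.round(4).tolist(), p.mean(0))
for a,b in((0,1),(3,2),(3,0),(2,1)):
  d=p[b]-p[a]; print(np.degrees(np.arctan2(d[1],d[0])),np.linalg.norm(d))
"; python3 -m pendant '[[0,0,18.3,-51.9,-15.9,0,75],[0,0,18.3,-51.9,-15.9,0,75],[0,0,18.3,-51.9,-15.9,0,75],[0,0,18.3,-51.9,-15.9,0,75],[0,0,18.3,-51.9,-15.9,0,75],[0,0,18.3,-51.9,-15.9,0,75],[0,0,18.3,-51.9,-15.9,0,75],[0,0,18.3,-51.9,-15.9,0,75]]'; python3 -c "
from h import *
rows((.538,-.261,.17),-4.6)"
```

```text
[[0.4075, 0.3068], [0.6134, 0.3576], [0.6469, 0.2292], [0.4354, 0.1779]] [0.52578553 0.26788129]
13.874283366368175 0.21217761094858392
13.624248430830132 0.21761434735797608
102.22684380931145 0.13180086502549965
104.58473754999945 0.1327062389848018
time: 12.48
tcp_pos: [0.5378, -0.2204, 0.1897]
tool_rot: [-2.307, -2.128, 0.002]
wrist_force: [1.1, 0.4, -0.0]
finger_gap: 0.064
finger_force: 0.0
shift cm [-4.04, 0.35, 1.96] ('rz', np.float64(-0.0)) tool z [-0.003  0.001 -1.   ] yaw -4.6 tcp [ 0.5378 -0.2204  0.1897] j6 -0.33 t 12.475
```

```bash
python3 -m pendant '[[0,0,0,-4,0.3,2,75],[0,0,0,-4,0.3,2,75],[0,0,0,-4,0.3,2,75]]'; python3 -c "
from h import *
f=cam('wrist'); np.savez('w4.npz',**f); cv2.imwrite('pics/w4.png',cv2.convertScaleAbs(cv2.resize(f['frame'][:,:,::-1],(800,600),interpolation=cv2.INTER_CUBIC),alpha=1.5,beta=20))
rows((.538,-.261,.049),-4.6)"
```

```text
time: 12.85
tcp_pos: [0.5382, -0.2581, 0.1702]
tool_rot: [-2.307, -2.128, 0.001]
wrist_force: [0.4, -0.1, 0.1]
finger_gap: 0.0642
finger_force: 0.0
shift cm [-0.33, -0.01, 12.18] ('rz', np.float64(0.0)) tool z [-0.002  0.001 -1.   ] yaw -4.6 tcp [ 0.5386 -0.2578  0.1708] j6 -0.39 t 12.9
```

View pics/w4.png

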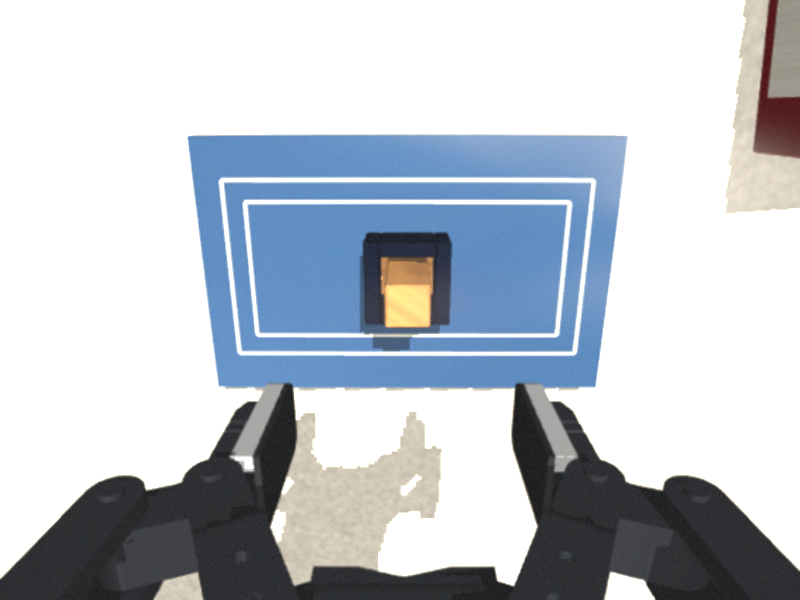

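The lids are square to the grip. Post top face centre is at (408,306), and the plate corners are at (190,136), (626,136), (596,387), (219,387).

```bash
python3 -c "
from h import *
f=np.load('w4.npz')
q=w(f,np.array([(408,306)])*.7,.079)[0]; p=w(f,np.array([(190,136),(626,136),(596,387),(219,387)])*.7,.019)[:,:2]
print(q,p.mean(0)); d=p[1]-p[0];e=p[2]-p[3]; print(np.degrees(np.arctan2(d[1],d[0])),np.degrees(np.arctan2(e[1],e[0])),np.linalg.norm(d),np.linalg.norm(e))
rows((*q[:2],.049),-4.6)"
```

```text
[ 0.53917379 -0.26209682  0.079     ] [ 0.53919069 -0.26287829]
-4.643612786453233 -4.57482070393775 0.23245826824229346 0.2348247855451981
shift cm [-0.43, 0.11, 12.18] ('rz', np.float64(0.0)) tool z [-0.002  0.001 -1.   ] yaw -4.6 tcp [ 0.5386 -0.2578  0.1708] j6 -0.39 t 12.9
```

```bash
python3 -m pendant '[[0,0,0,-0.4,0.1,4,75],[0,0,0,-0.4,0.1,9,65],[0,0,0,-0.4,0.1,12.1,65],[0,0,0,-0.4,0.1,12.1,65],[0,0,0,-0.4,0.1,12.1,0],[0,0,0,-0.4,0.1,12.1,0],[0,0,0,-0.4,0.1,12.1,0],[0,0,0,-0.4,0.1,12.1,0]]' 90; python3 -m pendant '[[0,0,0,0,0,0,0],[0,0,0,0,0,0,0],[0,0,0,0,0,-1,0],[0,0,0,0,0,-3,0],[0,0,0,0,0,-3,0],[0,0,0,0,0,-3,0]]'; python3 -c "
from h import *
rows((.5267,.2685,.20),13.7)"
```

```text
time: 13.9
tcp_pos: [0.5407, -0.2633, 0.0527]
tool_rot: [2.307, 2.129, 0.002]
wrist_force: [-1.4, 2.4, 4.9]
finger_gap: 0.0202
finger_force: 89.6
time: 14.65
tcp_pos: [0.5398, -0.2632, 0.0809]
tool_rot: [2.309, 2.13, 0.0]
wrist_force: [-0.2, -0.0, -4.5]
finger_gap: 0.0204
finger_force: 88.5
shift cm [52.89, -5.58, -11.92] ('rz', np.float64(-18.3)) tool z [ 0.001 -0.    -1.   ] yaw -4.6 tcp [ 0.5398 -0.2632  0.0809] j6 -0.39 t 14.65
```

```bash
python3 -m pendant '[[0,0,0,0,0,-4,0],[0,0,0,0,0,-8,0],[0,0,-2,4,-0.4,-9,0],[0,0,-5,9,-1,-9,0],[0,0,-8,14,-1.5,-9,0],[0,0,-11,19,-2,-9,0],[0,0,-14,24,-2.5,-9,0],[0,0,-16,29,-3,-9,0]]'; python3 -c "
from h import *
rows((.5267,.2685,.165),13.7)"
```

```text
time: 15.65
tcp_pos: [0.5325, 0.0299, 0.17]
tool_rot: [-1.988, -2.431, 0.001]
wrist_force: [0.3, 0.1, -3.6]
finger_gap: 0.0206
finger_force: 89.5
shift cm [23.5, 4.17, 0.5] ('rz', np.float64(-2.2)) tool z [-0.001 -0.    -1.   ] yaw 11.5 tcp [0.5325 0.0299 0.17  ] j6 -0.17 t 15.65
```

```bash
python3 -m pendant '[[0,0,-0.5,5,0.9,0,0],[0,0,-1,10,1.8,0,0],[0,0,-1.5,15,2.7,0,0],[0,0,-2.2,20,3.6,0,0],[0,0,-2.2,22.5,4,0,0],[0,0,-2.2,23.5,4.2,0,0],[0,0,-2.2,23.5,4.2,0,0],[0,0,-2.2,23.5,4.2,0,0]]'; python3 -c "
from h import *
rows((.5267,.2685,.115),13.7)
f=cam('scene');g=cam('side')
c=lambda f,x,y:cv2.resize(f['frame'][y:y+150,x:x+200,::-1],(400,300),interpolation=cv2.INTER_CUBIC)
W=cam('wrist');np.savez('w5.npz',**W)
m=np.hstack([c(f,330,130),c(g,160,250)])
m=np.vstack([m,np.hstack([cv2.resize(W['frame'][:,:,::-1],(400,300)),np.zeros((300,400,3),np.uint8)])])
cv2.imwrite('pics/m2.png',cv2.convertScaleAbs(m,alpha=1.5,beta=15))"
```

```text
time: 16.65
tcp_pos: [0.5278, 0.2659, 0.1702]
tool_rot: [-1.944, -2.468, 0.001]
wrist_force: [0.1, -0.9, -3.5]
finger_gap: 0.0205
finger_force: 89.4
shift cm [0.28, -0.04, 5.52] ('rz', np.float64(-0.2)) tool z [-0.001 -0.001 -1.   ] yaw 13.5 tcp [0.5278 0.2659 0.1702] j6 0.21 t 16.65
```

View pics/m2.png

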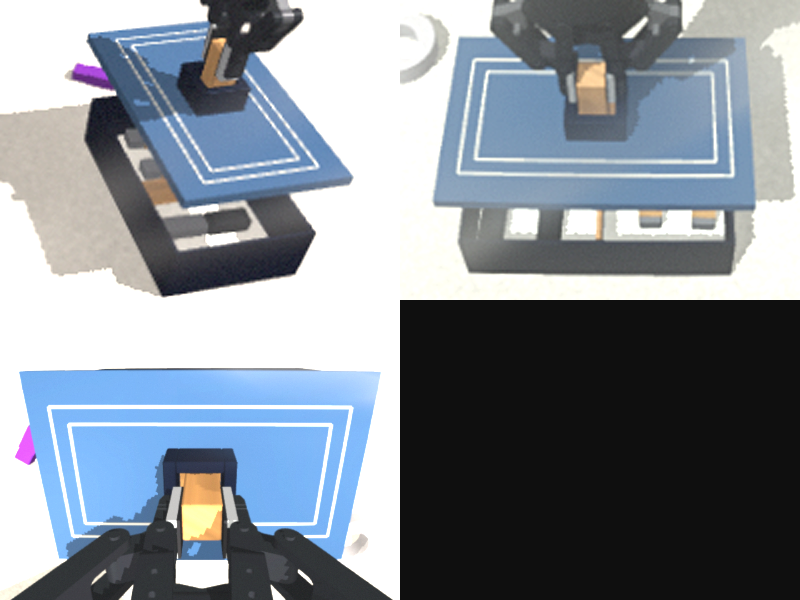

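The lids hang level over the box. Post top face is at about (202,222) in the wrist tile, so I'll check its offset from the TCP.

```bash
python3 -c "
from h import *
f=np.load('w5.npz')
q=w(f,np.array([(202,222.5)])*1.4,.197)[0]; c=w(f,np.array([(22,72),(378,72),(344,258),(60,257)])*1.4,.137); print(q,c.mean(0),c.round(3).tolist())
rows((.5267,.2685,.115),13.7)"; python3 -m pendant '[[0,0,-0.2,0.2,0,1.5,0],[0,0,-0.2,0.2,0,3,0],[0,0,-0.2,0.2,0,4.5,0],[0,0,-0.2,0.2,0,4.5,0],[0,0,-0.2,0.2,0,4.5,0]]'; python3 -c "
from h import *
rows((.5267,.2685,.105),13.7)"
```

```text
[0.52683802 0.26783095 0.197     ] [0.52689087 0.26497576 0.137     ] [[0.397, 0.31, 0.137], [0.621, 0.363, 0.137], [0.659, 0.22, 0.137], [0.431, 0.166, 0.137]]
shift cm [0.27, -0.07, 5.55] ('rz', np.float64(-0.2)) tool z [-0. -0. -1.] yaw 13.5 tcp [0.528  0.266  0.1705] j6 0.21 t 16.8
time: 17.42
tcp_pos: [0.5276, 0.2691, 0.1254]
tool_rot: [-1.939, -2.472, 0.0]
wrist_force: [0.1, 0.0, -3.2]
finger_gap: 0.0203
finger_force: 89.4
shift cm [-0.04, -0.1, 2.04] ('rz', np.float64(0.1)) tool z [-0. -0. -1.] yaw 13.8 tcp [0.5276 0.2691 0.1254] j6 0.21 t 17.425
```

```bash
python3 -m pendant '[[0,0,0,-0.15,0,0.6,0],[0,0,0,-0.15,0,1.2,0],[0,0,0,-0.15,0,1.2,0]]'; python3 -m pendant '[[0,0,0,0,0,0.3,0],[0,0,0,0,0,0.5,0],[0,0,0,0,0,0.5,0]]';  python3 -m pendant '[[0,0,0,0,0,0.2,0],[0,0,0,0,0,0.3,0],[0,0,0,0,0,0.3,0]]'
```

```text
time: 17.8
tcp_pos: [0.5274, 0.2673, 0.113]
tool_rot: [-1.939, -2.472, 0.001]
wrist_force: [0.1, -0.4, -4.2]
finger_gap: 0.0209
finger_force: 89.5
time: 18.18
tcp_pos: [0.5277, 0.2675, 0.1083]
tool_rot: [-1.939, -2.472, 0.0]
wrist_force: [0.2, 1.0, -3.9]
finger_gap: 0.0207
finger_force: 89.5
time: 18.55
tcp_pos: [0.5277, 0.2675, 0.1054]
tool_rot: [-1.939, -2.472, 0.0]
wrist_force: [0.1, -0.2, -4.4]
finger_gap: 0.0205
finger_force: 89.5
```

```bash
python3 -m pendant '[[0,0,0,0,0,0.1,0],[0,0,0,0,0,0.15,0],[0,0,0,0,0,0.15,0]]'; python3 -m pendant '[[0,0,0,0,0,0.1,0],[0,0,0,0,0,0.15,0],[0,0,0,0,0,0.15,0]]'
```

```text
time: 18.92
tcp_pos: [0.5279, 0.2676, 0.1047]
tool_rot: [1.939, 2.472, 0.001]
wrist_force: [-3.3, -1.6, 4.9]
finger_gap: 0.0204
finger_force: 90.8
time: 19.3
tcp_pos: [0.5279, 0.2676, 0.1047]
tool_rot: [1.939, 2.472, 0.001]
wrist_force: [-7.9, -3.4, 18.8]
finger_gap: 0.0204
finger_force: 92.7
```

Contact at TCP z 0.1047 is exactly 52 mm above the grasp height at the start, so the inner lid is seated. Now I'll release and re-grip at the collar.

```bash
python3 -m pendant '[[0,0,0,0,0,-0.25,0],[0,0,0,0,0,-0.25,0],[0,0,0,0,0,-0.25,50],[0,0,0,0,0,-0.25,100],[0,0,0,0,0,-0.25,100],[0,0,0,0,0,-0.25,100]]'; python3 -m pendant '[[0,0,0,0,0,0,100],[0,0,0,0,0,0,100]]'; python3 -c "
from h import *
rows((.5276,.2685,.075),13.75)
f=cam('scene');g=cam('side')
c=lambda f,x,y:cv2.resize(f['frame'][y:y+150,x:x+200,::-1],(400,300),interpolation=cv2.INTER_CUBIC)
W=cam('wrist');np.savez('w6.npz',**W)
m=np.hstack([c(f,330,130),c(g,160,250)])
m=np.vstack([m,np.hstack([cv2.resize(W['frame'][:,:,::-1],(400,300)),np.zeros((300,400,3),np.uint8)])])
cv2.imwrite('pics/m3.png',cv2.convertScaleAbs(m,alpha=1.5,beta=15))"
```

```text
time: 20.05
tcp_pos: [0.5279, 0.2676, 0.1051]
tool_rot: [1.939, 2.472, 0.0]
wrist_force: [-0.3, 0.3, 0.7]
finger_gap: 0.0855
finger_force: 0.0
time: 20.3
tcp_pos: [0.5278, 0.2675, 0.105]
tool_rot: [1.939, 2.472, 0.0]
wrist_force: [-0.4, 0.6, -0.6]
finger_gap: 0.0854
finger_force: 0.0
shift cm [0.1, 0.0, 3.0] ('rz', np.float64(0.0)) tool z [ 0. -0. -1.] yaw 13.8 tcp [0.5278 0.2675 0.105 ] j6 0.21 t 20.3
```

View pics/m3.png

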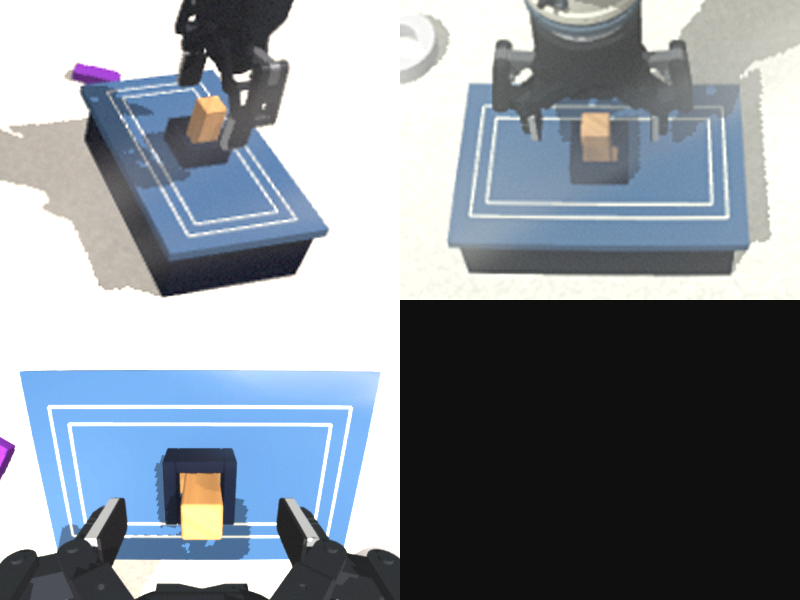

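Both lids lie flat on the box and the open fingers straddle the collar symmetrically (collar at about (200,485) in the wrist tile). Now the collar grip.

```bash
python3 -m pendant '[[0,0,0,0.2,0,1,100],[0,0,0,0.2,0,2,100],[0,0,0,0.2,0,3,100],[0,0,0,0.2,0,3,100],[0,0,0,0.2,0,3,100]]'; python3 -m pendant '[[0,0,0,0,0,0,40],[0,0,0,0,0,0,0],[0,0,0,0,0,0,0],[0,0,0,0,0,0,0],[0,0,0,0,0,0,0],[0,0,0,0,0,0,0]]' 60; python3 -m pendant '[[0,0,0,0,0,-0.3,0],[0,0,0,0,0,-0.6,0],[0,0,0,0,0,-0.9,0],[0,0,0,0,0,-1.2,0],[0,0,0,0,0,-1.2,0]]'
```

```text
time: 21.08
tcp_pos: [0.5274, 0.2695, 0.0749]
tool_rot: [-1.939, -2.472, 0.0]
wrist_force: [0.6, -0.3, 0.1]
finger_gap: 0.0856
finger_force: 0.0
time: 21.82
tcp_pos: [0.5277, 0.2696, 0.0756]
tool_rot: [1.939, 2.472, 0.001]
wrist_force: [-0.5, -0.3, 5.8]
finger_gap: 0.0447
finger_force: 63.4
time: 22.45
tcp_pos: [0.5275, 0.2695, 0.0873]
tool_rot: [1.939, 2.472, 0.001]
wrist_force: [0.8, 0.5, -1.5]
finger_gap: 0.0446
finger_force: 62.4
```

```bash
python3 -m pendant '[[0,0,0,0,0,-0.8,0],[0,0,0,0,0,-1.6,0],[0,0,0,0,0,-2.4,0],[0,0,0,0,0,-3.2,0],[0,0,0,0,0,-4,0],[0,0,0,0,0,-4.8,0],[0,0,0,0,0,-5.6,0],[0,0,0,0,0,-6.4,0]]'; python3 -m pendant '[[0,0,0,0,0,-0.8,0],[0,0,0,0,0,-1.6,0],[0,0,0,0,0,-2.4,0],[0,0,0,0,0,-3.2,0],[0,0,0,0,0,-4.2,0],[0,0,0,0,0,-4.7,0],[0,0,0,0,0,-4.9,0],[0,0,0,0,0,-4.9,0]]'; python3 -m pendant '[[0,0,0,0,0,0,0],[0,0,0,0,0,0,0],[0,0,0,0,0,0,0],[0,0,0,0,0,0,0]]'; python3 -c "
from h import *
f=cam('scene');g=cam('side')
c=lambda f,x,y:cv2.resize(f['frame'][y:y+200,x:x+200,::-1],(400,400),interpolation=cv2.INTER_CUBIC)
cv2.imwrite('pics/m4.png',cv2.convertScaleAbs(np.hstack([c(f,330,90),c(g,160,210)]),alpha=1.5,beta=15))"
```

```text
time: 23.45
tcp_pos: [0.5273, 0.2695, 0.1516]
tool_rot: [-1.939, -2.472, 0.0]
wrist_force: [-0.2, -0.9, -2.0]
finger_gap: 0.0448
finger_force: 62.4
time: 24.45
tcp_pos: [0.5273, 0.2694, 0.2]
tool_rot: [1.939, 2.472, -0.0]
wrist_force: [-0.1, -0.7, -1.0]
finger_gap: 0.0448
finger_force: 62.5
time: 24.95
tcp_pos: [0.5273, 0.2694, 0.1999]
tool_rot: [-1.939, -2.472, 0.0]
wrist_force: [0.1, 0.1, -1.1]
finger_gap: 0.0449
finger_force: 62.5
```

View pics/m4.png

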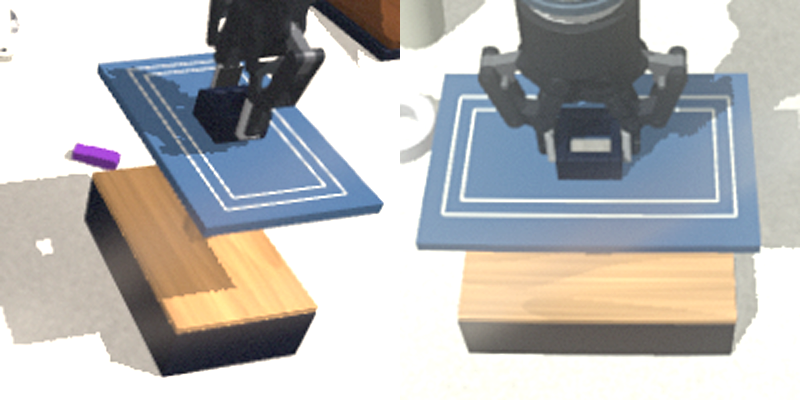

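The outer lid is held level about 12.4 cm up and clear of the post, and the oak inner lid lies flush on the box.

```bash
python3 -c "
from station import env
print(env.finish_job())"
```

```text
the job is handed in; nothing more can be done
None
```

The job is done and handed in at about 25 s: the highlighter and eraser are in their matching compartments, the inner lid is seated on the box, and the outer lid is held level about 12 cm up, clear of the post.

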